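Start a clamp screw without cross-threading it

TASK

One of the two strap clamps still has its crank screw standing high, resting on the first thread of the boss; take its crank handle, turn the screw backward (counterclockwise seen from above) until it drops into the thread, then turn it forward (clockwise) one full turn from there. Finish while still holding the handle, with the screw started and standing still. Leave the other clamp, whose screw is already down, and the things lying on the bench as they are.

Things in the scene. Friction and masses are not known exactly. Their poses are not given: they have to be found in the camera images.
- clamp: The strap clamp to work on, fixed to the bench: dark base plate 200 x 110 x 16 mm, steel boss under a steel strap 122 x 36 x 12 mm (its top 58 mm above the bench), the strap's far end on a stepped aluminium ring 88 mm across. Origin on the screw's vertical axis at bench level, z up, x along the strap towards the ring; the plate spans -62 to 138 mm in x, +-55 mm in y.
- clamp_axis (a point): Point on the vertical screw axis, 61 mm above the bench, on the washer on the strap.
- screw_grip_mid (a point): Middle of the crank's black upright grip: a round sleeve 18 mm across, 34 mm tall, axis vertical, 45 mm from the screw's axis. It spins freely on its pin, so it can be carried round without turning the gripper. A weak spring bears it: it can go 6 mm down and 24 mm up on the pin, so, held at one height, it lets the screw sink 24 mm. At the start its middle is 117 mm above the bench.
- screw (a joint): Angle of the screw, rad; grows turned backward (counterclockwise from above). Starts from -4.0 to -1.2. Turned backward it slides level on the end of the thread up to a gap near 0, where it drops at once; about 0.5 rad farther back is a stop. Turned forward without the drop it jams within 4 rad. Under 5 N at the grip turns it.
- screw_height (a joint): Height of the screw, m: 0 at the start, about -0.009 after the drop, then 0.009 lower for each turn forward (about -0.017 to -0.018 when one turn in). The screw sinks by its own weight (about 7 N). It can go in about 1.2 turns and then stops.
- clamp_done: The other strap clamp, of the same make and size, whose screw is already down: its hub and crank stand 23 mm lower (hub top 73 mm above the bench). Leave it alone. Origin on its screw's axis at bench level.
- screw_done (a joint): Angle of the other clamp's screw, rad; it must stay as it is.
- scanner: Handheld scanner lying on the bench, about 60 x 190 x 36 mm. Bystander.
- caliper: Digital caliper lying on the bench, 200 mm long, 14 mm high. Bystander.
- hexdriver: Screwdriver lying on the bench between the two clamps. Bystander.
- spanner: Spanner about 190 mm long lying on the bench. Bystander.
- oiler: White oil bottle with a pointed black spout, 56 mm across and 135 mm tall. Bystander.
- spare_ring: Stepped aluminium ring 84 mm across, 18 mm high, lying flat. Bystander.
- gauge_plug: Upright steel plug 32 mm across and 70 mm tall. Bystander.
- screw_cap (a point): Top of the small steel cap, 14 mm across, on the pin (9 mm thick) that goes up through the grip; 162 mm above the bench at the start. Sinks with the screw.
- screw_hub (a point): Top centre of the screw's hub, 30 mm across, on the screw's axis; 96 mm above the bench at the start. A flat crank arm, its top 94 mm above the bench at the start, leads from it to under the grip. Sinks with the screw.
- screw_done_cap (a point): Top of the cap on the other clamp's crank pin, 139 mm above the bench, 45 mm from that screw's axis; must stay where it is.

How it is judged:
By the outcome, as a careful person would: the job done as asked, in the order asked, and still so for the second after the job is handed in, while the arm keeps its last pose, push and grip.
It also fails if it takes over 58 s, if anything falls off the work surface, if the arm or the gripper's body presses on something with over 40 N, if the wrist force passes 120 N, or if a joint passes its speed limit or range.

ROBOT

A 6-joint arm with a two-finger parallel gripper is mounted at the origin on the work surface. World frame = base frame: x ahead of the robot, y to its left, z up, the work surface at z = 0. Lengths are in mm, angles in degrees, forces in N, time in s.
With the tool pointing down it reaches from about 350 to 850 mm from the base axis. Payload 8.1 kg.
Tool frame: the origin (TCP) lies at the very end of the fingers, on their centre line; the grasp point (between the pads) lies r.tcp_to_grasp behind it (r.tcp_to_grasp is the distance from the TCP to the grasp point, in mm); z points along the fingers, y is the line along which they close (so a half turn about z gives the same grasp; the last joint's range is limited). The gripper opens to 85 mm and grips with 20 to 120 N. Pads are 22 mm wide; open, the fingers measure 114 mm over their backs; the gripper's body (76 mm by 85 mm) begins 54 mm behind the grasp point. The pads swing forward as they close: fully open they stand 13 mm farther back than shut.
Start: joints at [61.799, 7.471, 85.268, -0, 87.261, -4.893], TCP at [237.383, 551.049, 231.292] pointing down, gripper open.
Joint ranges: [-169.43, 169.43], [-51.17, 129.36], [1.28, 143.12], [-76.62, 256.62], [0, 156.53], [-152.29, 152.29]. Speed limits (degrees/s): [136.94, 136.94, 159.86, 180, 180, 180].

INTERFACE

Orientations are given as [roll, pitch, yaw] about the fixed x, y, z axes, in that order (R = Rz(yaw) Ry(pitch) Rx(roll)).
In Python, from bench import r gives the robot as it stands.
- The arm moves only by the shell command python3 -m handwheel 'ROWS' [OPENING] [FORCE]. ROWS is JSON, a list of rows, each a list of 4 numbers: the shift along the tool's x, y, z in m, then the turn about the tool's z in degrees. A call has 1 to 10 rows; each row shifts and turns the commanded pose from where the row before left it, along the tool's axes as they then stand; what a row does not reach is not made up. A row lasts 1/10 s, in which the tool goes at most 50 mm and 8.59 degrees, less where a joint would pass 70% of its speed; a pose out of reach is approached as far as the arm can. A call is refused whole if a number of a shift passes 0.05 or a number of a turn 8.59, either way. A call with a gripper value outside its range is refused whole. OPENING is the finger opening in m, from 0 to 0.0854, set as the call begins (- or left out, the last holds). The fingers move at their own pace and stop on an object; FORCE is the grip in N (left out, the last holds). Time passes only in rows, so rows that do not move let the fingers close. It gives the time, the measured TCP pose, the force, the opening and the grip force at its end, in the units of the state.
- r.sense(): the state, without advancing time (a new reading comes with each control period).
- r.snapshot(name): name is "scene" or "top" or "wrist"; returns the picture (400x640x3 uint8, red, green, blue); there is no depth.
- r.camera_params(name): a dict with "fx", "fy", "cx", "cy" (pixels), "R" (3x3) and "t" (3): a world point X has camera coordinates R X + t; the wrist camera has in their place "mount" (4x4, takes a point from camera to tool coordinates, whose origin is the TCP and whose axes are the flange's). Camera axes: x right, y down, z forward; pixel columns grow to the right and rows downward; lengths in mm; the calibration is good to about 2 mm. A picture is of the moment at which its call begins: read the wrist's pose just before it. camera_params takes no time and is no camera call.
- r.hand_in(): hands the job in; it is judged then, once.
The state is a dict: "time": time; "joint_pos": joint angles; "qd": joint speeds; "joint_efforts": joint torques, N m; "tool_pos": TCP position; "tcp_rot": TCP orientation; "ft_force": force on the tool from outside, world axes, zero at the start; "wrist_torque": the same for the moment, N m; "finger_gap": finger opening in mm; "grip_force": force on a finger pad.
Only numpy, scipy, OpenCV 4.12 (cv2) and the standard library are available. Lean on these libraries where they do the work, as an engineer would, in place of code of your own. Each camera call takes 0.05 s, during which the arm holds its last target. There are 200 camera calls.

## Working session

There is one attempt and no reset: what is moved stays moved. The work goes in short steps, Python scripts to look and compute and a shell command to move; the robot and the scene stay as the last step left them, time stands still between calls to the robot, and variables do not carry over. Pictures are saved under pics/ and viewed, at most 10 in all, crops included, and the job is handed in when it is done.

```bash
mkdir -p pics; python3 - <<'E'
from bench import r
import cv2
for n in("scene","top"):
    cv2.imwrite(f"pics/{n}0.png",r.snapshot(n)[:,:,::-1])
s=r.sense();print(s["tool_pos"],s["tcp_rot"],s["time"],r.tcp_to_grasp)
for n in("scene","top"):
    p=r.camera_params(n);print(n,{k:(v.tolist() if hasattr(v,'tolist') else v) for k,v in p.items()})
E
```

```text
[237.15964684 550.58796891 230.34121473] [-1.79902208e+02 -6.32040911e-03  1.56691511e+02] 0.1 18.700000000000003
scene {'fx': 365.69014591691814, 'fy': 365.69014591691814, 'cx': 321.20821182943547, 'cy': 202.18317353660876, 'R': [[-0.0060480735588978535, 0.9998898072683661, -0.013557069264990692], [0.6514790135075329, -0.006345442867804396, -0.7586401191039549], [-0.7586425480853797, -0.013420457355881155, -0.6513688475502042]], 't': [4.368098473605118, -256.9632251227659, 1505.9487330263235]}
top {'fx': 405.31003871750687, 'fy': 405.31003871750687, 'cx': 312.20466226866114, 'cy': 204.52043115527064, 'R': [[0.01489972831723077, -0.9998734010212136, -0.0055839078022401215], [-0.99652488720686, -0.014391652329315743, -0.08204285173363458], [0.08195210353265961, 0.006786919294002847, -0.9966131598835475]], 't': [-2.123956403245583, 507.42806719234954, 1556.7596188170694]}
```

View pics/scene0.png

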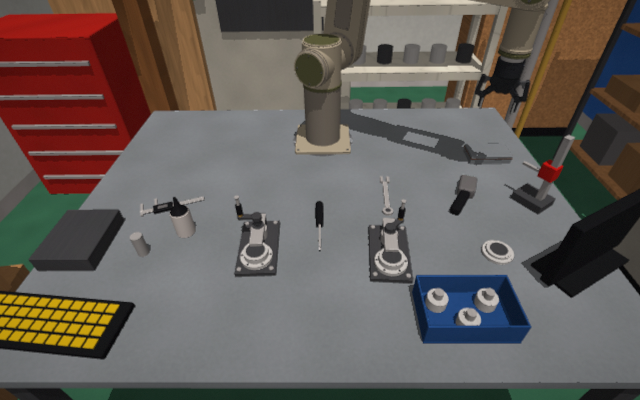

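View pics/top0.png

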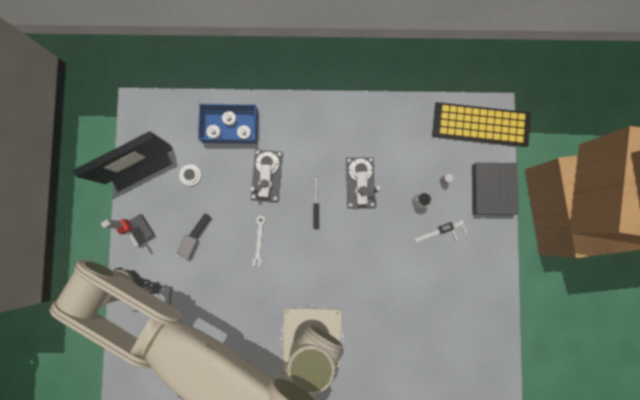

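The scene picture shows the clamps at about (258,245) and (390,250), and the top picture shows them at about (362,185) and (266,178). I'll enlarge both to tell which screw is high.

```bash
python3 - <<'E'
import cv2,numpy as np
a=cv2.imread("pics/scene0.png");b=cv2.imread("pics/top0.png")
f=lambda im,x,y,w,h:cv2.resize(im[y:y+h,x:x+w],None,fx=6,fy=6,interpolation=cv2.INTER_CUBIC)
t=np.hstack([f(a,228,190,66,50),f(a,360,190,66,50)])
u=np.hstack([f(b,338,160,66,50),f(b,240,160,66,50)])
cv2.imwrite("pics/crop0.png",np.vstack([t,u]))
E
```

```text
(no output)
```

View pics/crop0.png

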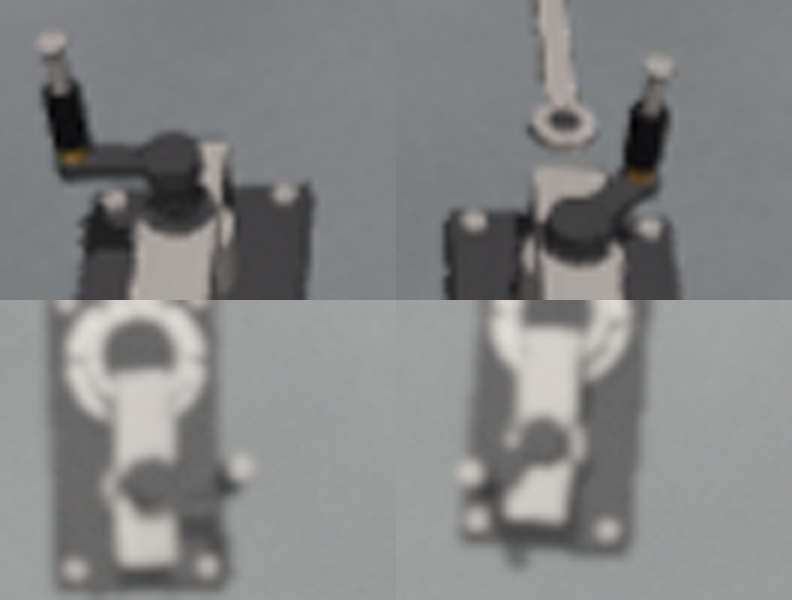

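The left clamp in the scene view (robot's right) stands high: its hub shows a tall side with cap at (236.5,196.7) and hub top at (256.7,214.5). In the top view they are at (378,187.8) and (362.7,190). The other hub sits low on its strap.

```bash
cat > h.py <<'E'
from bench import r
import numpy as np
def ray(name,px,z,pose=None):
    p=r.camera_params(name); d=np.array([(px[0]-p["cx"])/p["fx"],(px[1]-p["cy"])/p["fy"],1])
    if name=="wrist":
        from scipy.spatial.transform import Rotation as Ro
        M=np.array(p["mount"]);s=r.sense() if pose is None else pose
        Rt=Ro.from_euler("xyz",s["tcp_rot"],degrees=True).as_matrix()
        c=Rt@M[:3,3]+s["tool_pos"];v=Rt@M[:3,:3]@d
    else:
        R=np.array(p["R"]);c=-R.T@np.array(p["t"]);v=R.T@d
    return c+v*(z-c[2])/v[2]
E
python3 - <<'E'
from h import *
for n,z,a,b in(("cap",162,(236.5,196.7),(378,187.8)),("hub",96,(256.7,214.5),(362.7,190)),("dcap",139,(403.7,201),(252.3,188.3)),("dhub",73,(390.7,226.2),(264.8,183.3))):
    print(n,ray("scene",a,z).round(1),ray("top",b,z).round(1))
p=r.camera_params("wrist");print(p)
E
```

```text
cap [ 558.3 -225.8  162. ] [ 558.8 -228.4  162. ]
hub [ 557.4 -180.2   96. ] [ 558.  -181.9   96. ]
dcap [553.6 224.8 139. ] [553.4 221.9 139. ]
dhub [583.5 192.7  73. ] [581.  185.4  73. ]
{'fx': 340.05651136261264, 'fy': 340.05651136261264, 'cx': 315.9480098327772, 'cy': 203.22784797766036, 'mount': array([[-4.12396225e-04, -9.64340472e-01, -2.64664476e-01,
         6.71700663e+01],
       [ 9.99999736e-01, -5.56113849e-04,  4.68090683e-04,
         7.23062879e-01],
       [-5.98582371e-04, -2.64664213e-01,  9.64340446e-01,
        -1.41020677e+02],
       [ 0.00000000e+00,  0.00000000e+00,  0.00000000e+00,
         1.00000000e+00]])}
```

```bash
python3 -m handwheel '[[0,0,0,8.34],[0,0,0,8.34],[0,0,0,8.34],[0,0,0,8.34],[0,0,0,8.34],[0,0,0,8.34],[0,0,0,8.34],[0,0,0,8.34]]' 0.06
python3 -m handwheel '[[-0.0389,0.0161,0,0],[-0.0389,0.0161,0,0],[-0.0389,0.0161,0,0],[-0.0389,0.0161,0,0],[-0.0389,0.0161,0,0],[-0.0389,0.0161,0,0],[-0.0389,0.0161,0,0],[-0.0389,0.0161,0,0],[-0.0389,0.0161,0,0],[-0.0389,0.0161,0,0]]'
python3 -m handwheel '[[-0.0389,0.0161,0,0],[-0.0389,0.0161,0,0],[-0.0389,0.0161,0,0],[-0.0389,0.0161,0,0],[-0.0389,0.0161,0,0],[-0.0389,0.0161,0,0],[-0.0389,0.0161,0,0],[-0.0389,0.0161,0,0],[-0.0389,0.0161,0,0],[-0.0389,0.0161,0,0],[0,0,0,0]]' || python3 -m handwheel '[[-0.0389,0.0161,0,0],[-0.0389,0.0161,0,0],[-0.0389,0.0161,0,0],[-0.0389,0.0161,0,0],[-0.0389,0.0161,0,0],[-0.0389,0.0161,0,0],[-0.0389,0.0161,0,0],[-0.0389,0.0161,0,0],[-0.0389,0.0161,0,0],[-0.0389,0.0161,0,0]]'
python3 -m handwheel '[[0,0,0,0],[0,0,0,0]]'
python3 - <<'E'
from h import *
import cv2
print(r.sense()["tool_pos"],r.sense()["tcp_rot"])
im=r.snapshot("wrist")[:,:,::-1]
cv2.imwrite("pics/w1.png",im)
E
```

```text
time: 0.9
tool_pos: [237.2, 550.7, 230.6]
tcp_rot: [-180.0, 0.1, 89.6]
ft_force: [-0.9, -0.7, -0.4]
finger_gap: 60.2
grip_force: 0.0
time: 1.9
tool_pos: [398.3, 160.3, 231.1]
tcp_rot: [-180.0, -0.0, 90.0]
ft_force: [0.5, 0.7, 0.2]
finger_gap: 60.1
grip_force: 0.0
time: 2.9
tool_pos: [559.2, -228.8, 230.7]
tcp_rot: [-180.0, -0.0, 90.0]
ft_force: [0.9, -0.5, 0.6]
finger_gap: 59.9
grip_force: 0.0
time: 3.1
tool_pos: [558.5, -227.7, 230.0]
tcp_rot: [-179.9, -0.1, 89.9]
ft_force: [0.1, 0.5, -0.1]
finger_gap: 60.0
grip_force: 0.0
[ 558.52005525 -227.68556041  230.01058399] [-1.79884099e+02 -7.36521259e-02  8.98743418e+01]invalid input at $: expected 1 to 10 rows
```

View pics/w1.png

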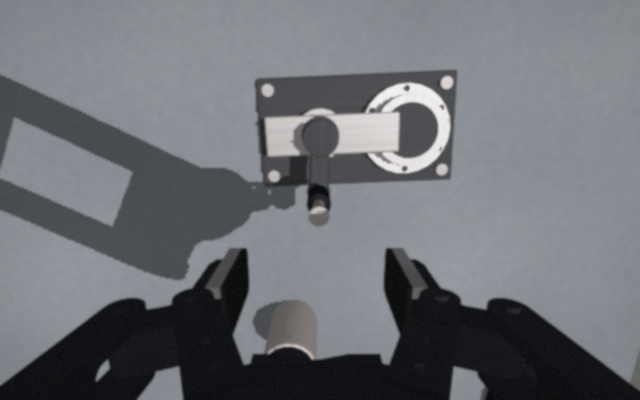

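The wrist view shows the cap at about (319,216), the hub top at (320,133), and the oiler beyond at (291,330).

```bash
python3 - <<'E'
from h import *
print(ray("wrist",(319,216),162),ray("wrist",(320,133),96),ray("wrist",(293,305),95))
import numpy as np
a=ray("scene",(183,205),120);print(a,ray("top",(423,200),120))
E
```

```text
[ 560.58090267 -224.932526    162.        ] [ 561.80599285 -176.50405549   96.        ] [ 537.29537793 -331.52434808   95.        ]
[ 542.49070203 -385.52933536  120.        ] [ 521.61144799 -398.8809111   120.        ]
```

```bash
python3 -m handwheel '[[0.0015,0.001,0.021,0],[0,0,0.021,0],[0,0,0.021,0],[0,0,0.021,0],[0,0,0.021,0],[0,0,0.021,0],[0,0,0,0]]'
python3 -m handwheel '[[0,0,0,0],[0,0,0,0],[0,0,0,0],[0,0,0,0],[0,0,0,0],[0,0,0,0],[0,0,0,0]]' 0 30
python3 - <<'E'
from h import *
import cv2
print(r.sense()["tool_pos"],r.sense()["ft_force"])
cv2.imwrite("pics/w2.png",r.snapshot("wrist")[:,:,::-1])
E
```

```text
time: 3.85
tool_pos: [557.6, -223.0, 102.1]
tcp_rot: [-179.7, -0.2, 90.1]
ft_force: [-0.5, 1.1, -1.2]
finger_gap: 60.2
grip_force: 0.0
time: 4.55
tool_pos: [560.4, -225.8, 105.6]
tcp_rot: [180.0, 0.0, 90.0]
ft_force: [1.7, -1.3, 0.4]
finger_gap: 16.9
grip_force: 29.6
[ 560.37015268 -225.8397308   105.62633754] [ 1.70509788 -1.34388538  0.3644119 ]
```

View pics/w2.png

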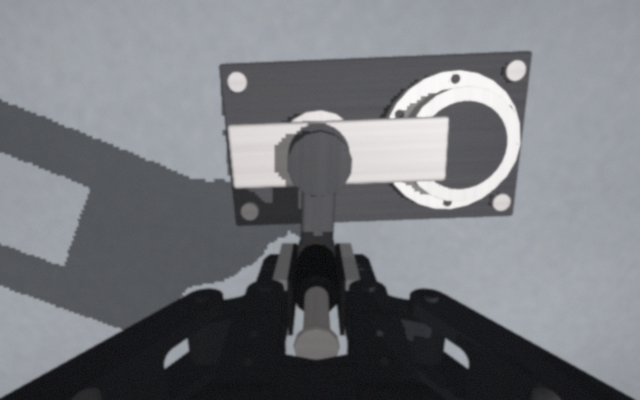

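The fingers hold the grip, with the cap at (317,343) and the hub at (320,157). The cap stays at a fixed pixel while the screw is level, so its shift in the picture will show the drop.

```bash
cat >> h.py <<'E'
import cv2
def cap():
    s=r.sense();im=r.snapshot("wrist");g=cv2.cvtColor(im,cv2.COLOR_RGB2GRAY)
    t=cv2.imread("pics/w2.png",0)[324:362,294:342]
    m=cv2.matchTemplate(g[230:400,270:370],t,cv2.TM_CCOEFF_NORMED);_,v,_,l=cv2.minMaxLoc(m)
    print("t",round(s["time"],2),"pos",s["tool_pos"].round(1),"F",np.round(s["ft_force"],1),"gap",round(float(s["finger_gap"]),1),"cap px",l[0]+270+23,l[1]+230+19,"score",round(v,2));return im
E
python3 - <<'E'
from h import *
s=r.sense();print(s["tool_pos"],ray("wrist",(320,158),96),ray("wrist",(317,340),162))
cap()
p=r.camera_params("wrist");M=np.array(p["mount"])
for z in(162,153,144):   # predicted cap px rows
    q=np.linalg.inv(M)@np.array([0,0,-(z-s["tool_pos"][2]),1]);print(z,p["cx"]+p["fx"]*q[0]/q[2],p["cy"]+p["fy"]*q[1]/q[2])
E
```

```text
[ 560.26927453 -225.84766811  105.52372347] [ 562.2301843  -178.59497065   96.        ] [ 560.66402537 -222.33440771  162.        ]
t 4.6 pos [ 560.3 -225.8  105.5] F [ 3.  -1.6 -0.8] gap 17.5 cap px 317 343 score 1.0
162 315.53190080562854 350.23700347913825
153 315.5679111782648 330.9533671833371
144 315.5985696363268 314.53569329173223
```

```bash
python3 -m handwheel '[[0.0006,0.0070,0,0],[0.0016,0.0069,0,0],[0.0027,0.0065,0,0]]'
python3 -c "from h import *;cap()"
python3 -m handwheel '[[0.0037,0.0060,0,0],[0.0046,0.0054,0,0],[0.0054,0.0046,0,0]]'
python3 -c "from h import *;cap()"
```

```text
time: 4.95
tool_pos: [580.7, -221.6, 105.2]
tcp_rot: [-180.0, 0.1, 89.9]
ft_force: [-0.8, -5.5, 0.7]
finger_gap: 17.2
grip_force: 29.6
t 4.95 pos [ 580.7 -221.6  105.2] F [-0.8 -5.5  0.7] gap 17.2 cap px 317 343 score 0.97
time: 5.3
tool_pos: [597.6, -207.9, 105.8]
tcp_rot: [179.9, 0.1, 89.9]
ft_force: [2.2, -4.6, -0.2]
finger_gap: 17.1
grip_force: 29.7
t 5.3 pos [ 597.6 -207.9  105.8] F [ 2.2 -4.6 -0.2] gap 17.1 cap px 317 343 score 0.99
```

```bash
python3 -m handwheel '[[0.0060,0.0037,0,0],[0.0065,0.0027,0,0]]'
python3 -c "from h import *;cap()"
python3 -m handwheel '[[0.0069,0.0016,0,0]]'
python3 -c "from h import *;cap()"
```

```text
time: 5.55
tool_pos: [604.4, -195.1, 106.0]
tcp_rot: [179.8, 0.1, 89.9]
ft_force: [4.1, -4.2, 0.5]
finger_gap: 17.0
grip_force: 29.7
t 5.55 pos [ 604.4 -195.1  106. ] F [ 4.1 -4.2  0.5] gap 17.0 cap px 317 343 score 0.99
time: 5.7
tool_pos: [606.1, -188.3, 106.0]
tcp_rot: [179.8, 0.1, 90.0]
ft_force: [3.5, -3.1, -0.2]
finger_gap: 16.9
grip_force: 29.7
t 5.7 pos [ 606.1 -188.3  106. ] F [ 3.5 -3.1 -0.2] gap 16.9 cap px 317 343 score 0.99
```

```bash
python3 -m handwheel '[[0.0070,0.0010,0,0],[0.0070,-0.0006,0,0],[0.0069,-0.0016,0,0]]'
python3 -c "from h import *;cap()"
```

```text
time: 6.05
tool_pos: [604.3, -166.2, 105.7]
tcp_rot: [179.9, 0.0, 90.0]
ft_force: [3.8, -1.6, -0.2]
finger_gap: 17.2
grip_force: 29.7
t 6.05 pos [ 604.3 -166.2  105.7] F [ 3.8 -1.6 -0.2] gap 17.2 cap px 317 343 score 0.99
```

```bash
python3 -c "from h import *;im=cap();cv2.imwrite('pics/w3.png',im[:,:,::-1])"
```

```text
t 6.1 pos [ 603.8 -164.9  105.4] F [ 5.4  0.8 -1.1] gap 16.9 cap px 317 343 score 0.99
```

```bash
python3 -m handwheel '[[0.0065,-0.0025,0,0],[0.0060,-0.0035,0,0],[0.0054,-0.0046,0,0]]'
python3 -c "from h import *;cap()"
```

```text
time: 6.45
tool_pos: [592.8, -148.3, 105.4]
tcp_rot: [180.0, -0.0, 90.0]
ft_force: [2.8, 0.6, 0.4]
finger_gap: 16.7
grip_force: 29.8
t 6.45 pos [ 592.8 -148.3  105.4] F [2.8 0.6 0.4] gap 16.7 cap px 317 343 score 0.99
```

```bash
python3 -m handwheel '[[0.0046,-0.0053,0,0],[0.0037,-0.0060,0,0],[0.0027,-0.0065,0,0]]'
python3 -c "from h import *;cap()"
```

```text
time: 6.8
tool_pos: [574.2, -137.5, 105.2]
tcp_rot: [-180.0, -0.0, 90.0]
ft_force: [3.5, -0.3, -0.7]
finger_gap: 16.6
grip_force: 29.9
t 6.8 pos [ 574.2 -137.5  105.2] F [ 3.5 -0.3 -0.7] gap 16.6 cap px 317 344 score 0.84
```

```bash
python3 -c "from h import *;im=cap();a=im[230:400,220:420,::-1];b=cv2.imread('pics/w2.png')[230:400,220:420];cv2.imwrite('pics/c3.png',cv2.resize(np.hstack([b,a]),None,fx=2,fy=2))"
```

```text
t 6.85 pos [ 573.1 -137.3  104.8] F [ 2.   1.5 -0.6] gap 16.8 cap px 317 344 score 0.83
```

View pics/c3.png

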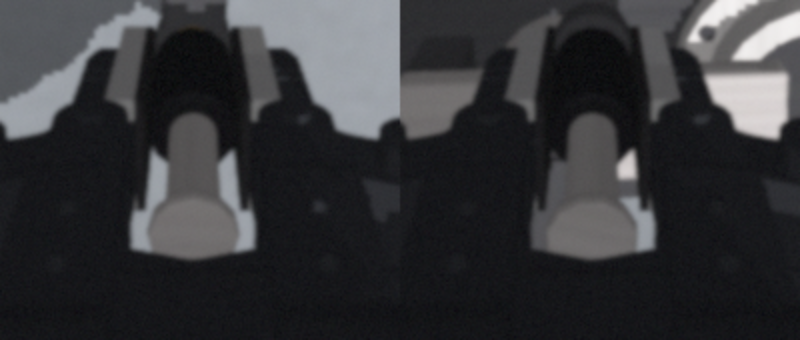

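Cap and grip sit at the same pixels as before; only the background changed, so there is no drop yet.

```bash
python3 -m handwheel '[[0.0016,-0.0069,0,0],[0.0006,-0.0070,0,0],[-0.0006,-0.0070,0,0]]'
python3 -c "from h import *;cap()"
```

```text
time: 7.2
tool_pos: [553.5, -136.5, 105.4]
tcp_rot: [180.0, 0.0, 90.0]
ft_force: [3.6, -2.2, 0.5]
finger_gap: 16.9
grip_force: 29.9
t 7.2 pos [ 553.5 -136.5  105.4] F [ 3.6 -2.2  0.5] gap 16.9 cap px 317 344 score 0.73
```

```bash
python3 -m handwheel '[[-0.0016,-0.0069,0,0],[-0.0027,-0.0065,0,0],[-0.0037,-0.0060,0,0]]'
python3 -c "from h import *;cap()"
```

```text
time: 7.55
tool_pos: [534.6, -144.8, 105.7]
tcp_rot: [179.9, 0.0, 90.0]
ft_force: [6.6, -4.4, 0.7]
finger_gap: 16.9
grip_force: 30.0
t 7.55 pos [ 534.6 -144.8  105.7] F [ 6.6 -4.4  0.7] gap 16.9 cap px 317 343 score 0.98
```

```bash
python3 -m handwheel '[[-0.0052,-0.0050,0,0],[-0.0054,-0.0043,0,0]]'
python3 -c "from h import *;cap()"
```

```text
time: 7.8
tool_pos: [525.0, -154.9, 105.3]
tcp_rot: [180.0, -0.0, 90.0]
ft_force: [7.5, 0.7, -0.1]
finger_gap: 17.4
grip_force: 30.0
t 7.8 pos [ 525.  -154.9  105.3] F [ 7.5  0.7 -0.1] gap 17.4 cap px 317 344 score 0.75
```

```bash
python3 -m handwheel '[[-0.0060,-0.0033,0,0],[0,0,0,0]]'
python3 -c "from h import *;im=cap();a=im[230:400,220:420,::-1];b=cv2.imread('pics/w2.png')[230:400,220:420];cv2.imwrite('pics/c4.png',cv2.resize(np.hstack([b,a]),None,fx=2,fy=2))"
```

```text
time: 8.05
tool_pos: [522.6, -159.4, 105.4]
tcp_rot: [179.9, -0.2, 90.0]
ft_force: [9.6, 7.9, -0.1]
finger_gap: 16.9
grip_force: 30.1
t 8.05 pos [ 522.6 -159.4  105.4] F [ 9.6  7.9 -0.1] gap 16.9 cap px 317 344 score 0.75
```

View pics/c4.png

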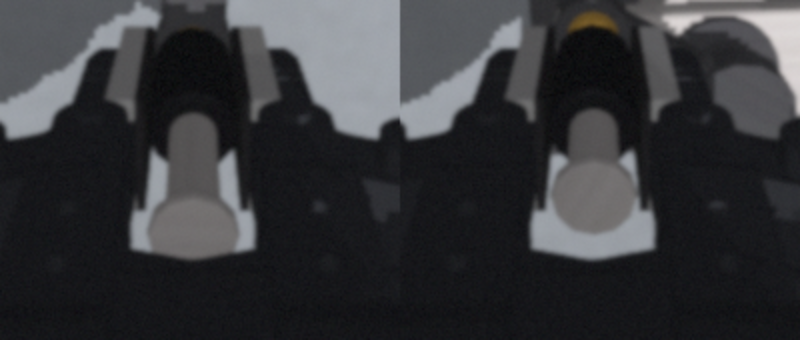

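The screw has dropped: the cap moved about 17 px up the picture, which fits 9 mm, and the crank is now against the back stop at about 150°. The drop came at about 126–139° of crank angle, so I'll turn forward in steps and finish about 360° clockwise of it.

```bash
python3 -m handwheel '[[0.0060,0.0037,0,0],[0.0054,0.0046,0,0],[0.0046,0.0054,0,0]]'
python3 -m handwheel '[[0.0037,0.0060,0,0],[0.0027,0.0065,0,0],[0.0016,0.0069,0,0]]'
python3 - <<'E'
from h import *
im=cap();cv2.imwrite('pics/w4.png',im[:,:,::-1])
g=cv2.cvtColor(im,cv2.COLOR_RGB2GRAY)
print(g[300:365:3,317])
E
```

```text
time: 8.4
tool_pos: [535.0, -144.6, 104.7]
tcp_rot: [-179.9, 0.0, 90.0]
ft_force: [-0.2, -2.4, -0.4]
finger_gap: 17.2
grip_force: 30.1
time: 8.7
tool_pos: [555.1, -136.3, 104.9]
tcp_rot: [-179.9, -0.0, 90.0]
ft_force: [-2.2, -1.6, -0.6]
finger_gap: 17.0
grip_force: 30.1
t 8.7 pos [ 555.1 -136.3  104.9] F [-2.2 -1.6 -0.6] gap 17.0 cap px 317 344 score 0.65
[ 82  84  81  80  91 110 107 109 111 109 111 112 109 109 111 111 132 154
 154 151  63  20]
```

```bash
python3 -m handwheel '[[0.0006,0.0070,0,0],[-0.0006,0.0070,0,0],[-0.0016,0.0069,0,0],[-0.0027,0.0065,0,0],[-0.0037,0.0060,0,0],[-0.0046,0.0054,0,0]]'
python3 -m handwheel '[[-0.0054,0.0046,0,0],[-0.0060,0.0037,0,0],[-0.0065,0.0027,0,0],[-0.0069,0.0016,0,0],[-0.0070,0.0006,0,0]]'
```

```text
time: 9.35
tool_pos: [594.5, -149.6, 105.3]
tcp_rot: [180.0, -0.0, 90.0]
ft_force: [-2.2, 1.8, -0.0]
finger_gap: 16.8
grip_force: 30.1
time: 9.85
tool_pos: [607.1, -181.8, 105.3]
tcp_rot: [-180.0, -0.0, 90.0]
ft_force: [-2.7, 2.4, 0.2]
finger_gap: 16.9
grip_force: 30.1
```

```bash
python3 -m handwheel '[[-0.0070,-0.0008,0,0],[-0.0069,-0.0018,0,0],[-0.0065,-0.0027,0,0],[-0.0060,-0.0037,0,0],[-0.0054,-0.0046,0,0]]'
python3 -m handwheel '[[-0.0046,-0.0054,0,0],[-0.0037,-0.0060,0,0],[-0.0027,-0.0065,0,0],[-0.0016,-0.0069,0,0],[-0.0006,-0.0070,0,0]]'
```

```text
time: 10.35
tool_pos: [593.2, -213.5, 105.4]
tcp_rot: [180.0, -0.0, 90.0]
ft_force: [0.1, 3.5, 0.3]
finger_gap: 17.0
grip_force: 30.1
time: 10.85
tool_pos: [561.2, -226.2, 105.4]
tcp_rot: [180.0, -0.0, 90.0]
ft_force: [1.7, 5.3, -1.2]
finger_gap: 16.8
grip_force: 30.1
```

```bash
python3 -m handwheel '[[0.0006,-0.0070,0,0],[0.0016,-0.0069,0,0],[0.0027,-0.0065,0,0],[0.0037,-0.0060,0,0],[0.0046,-0.0054,0,0]]'
python3 -m handwheel '[[0.0054,-0.0046,0,0],[0.0060,-0.0037,0,0],[0.0065,-0.0027,0,0],[0.0069,-0.0016,0,0],[0.0070,-0.0006,0,0]]'
python3 - <<'E'
from h import *
im=cap();cv2.imwrite('pics/w5.png',im[:,:,::-1])
E
```

```text
time: 11.35
tool_pos: [530.1, -213.2, 105.9]
tcp_rot: [179.9, 0.1, 90.0]
ft_force: [6.9, 3.4, -0.3]
finger_gap: 16.7
grip_force: 30.1
time: 11.85
tool_pos: [516.7, -181.3, 105.6]
tcp_rot: [180.0, 0.1, 90.0]
ft_force: [4.8, -2.3, -0.8]
finger_gap: 17.0
grip_force: 30.1
t 11.85 pos [ 516.7 -181.3  105.6] F [ 4.8 -2.3 -0.8] gap 17.0 cap px 317 344 score 0.85
```

View pics/w5.png

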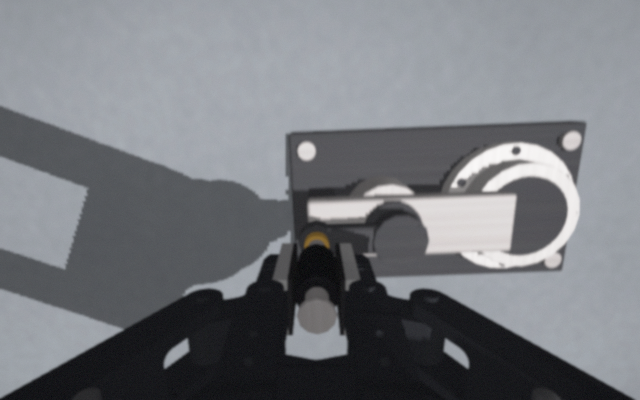

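The cap is now at (317,313), further down than after the drop, so the screw is threading in. The last ~54° remain.

```bash
python3 -m handwheel '[[0.0070,0.0006,0,0],[0.0069,0.0016,0,0],[0.0065,0.0027,0,0],[0.0060,0.0037,0,0],[0.0054,0.0046,0,0],[0.0046,0.0054,0,0]]'
python3 -m handwheel '[[0,0,0,0],[0,0,0,0],[0,0,0,0],[0,0,0,0],[0,0,0,0]]'
python3 - <<'E'
from h import *
im=cap();p=r.sense()["tool_pos"];print("angle",np.degrees(np.arctan2(p[1]+181,p[0]-561)))
a=im[180:400,220:420,::-1];cv2.imwrite('pics/c6.png',cv2.resize(a,None,fx=2.5,fy=2.5))
E
```

```text
time: 12.5
tool_pos: [535.2, -144.3, 105.0]
tcp_rot: [-179.9, -0.0, 90.0]
ft_force: [0.2, -3.8, -1.2]
finger_gap: 17.1
grip_force: 30.0
time: 13.0
tool_pos: [535.2, -144.7, 105.3]
tcp_rot: [-180.0, -0.0, 90.0]
ft_force: [2.8, 0.4, -1.1]
finger_gap: 16.7
grip_force: 30.1
t 13.0 pos [ 535.2 -144.7  105.3] F [ 2.8  0.4 -1.1] gap 16.7 cap px 317 343 score 0.86
angle 125.45349285733137
```

View pics/c6.png

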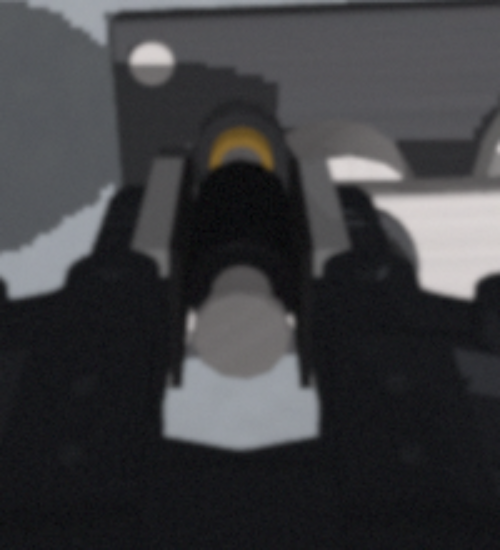

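The cap is now at row 314, about 17 mm down, which matches one turn in. The crank is at 125°, just past a full turn from the drop, and it is still and held.

```bash
python3 -c "
from bench import r
print(r.hand_in())"
```

```text
the job is handed in; nothing more can be done
None
```

The job is handed in: the high screw was turned backward until it dropped into the thread, then forward one full turn to about 17 mm down by the wrist camera, and it is standing still with the handle held; the arm stayed clear of the other clamp and the loose items throughout.

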